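# Back a ratchet feed off one notch

## Task

The ratchet feed unit on the bench has gone one notch too far. With the fingertips, lift its pawl clear of the wheel by pushing the upright finger tab, push the upper spoke so that the wheel turns backward (its top away from the robot) by exactly one notch, an eighth of a turn, and then push the tab back so that the pawl sits fully home in the teeth again. Nothing needs gripping; keep off the sliding carriage, and leave the loose things on the bench where they are.

Things in the scene. Friction and masses are not known exactly. Their poses are not given: they have to be found in the camera images.
- feeder: Bench feed unit bolted down, blue base plate 270 x 290 x 12 mm. Origin at table level under the ratchet wheel; its x points away from the robot, y along the wheel shaft, z up. In y: ratchet wheel at 0, spokes in the plane y = +55 mm, bearing uprights -42 to -24 mm, carriage -162 to -59 mm. Only spokes, wheel and pawl stand higher than 145 mm
- hub (a point): Point on the wheel's shaft axis at feeder x = 0, y = 0, 115 mm above the table: centre of the ratchet wheel (8 teeth, tip radius 55 mm, 16 mm wide)
- wheel (a joint): Turn of wheel and spokes, rad. Within 0.05 of 0 at the start; grows turning backward (top toward feeder +x). One notch = 0.785. Pawl down blocks backward turning within 0.15 rad. Needs about 2 N at a spoke's end and stays where left. The pawl drops fully home only within about 0.09 rad of a whole notch. Stops at -0.8 and 1.6
- pawl (a joint): Angle of the pawl, rad: 0 = down, nose fully home between two teeth; grows as it is lifted; stop at 0.9. Above 0.35 the nose is well clear of the teeth. Its pivot is stiff: it takes about 1.5 N at the tab and stays where it is left
- pivot (a point): Pawl's pivot, axis along feeder y, at feeder x = 81 mm, y = 0, 126 mm above the table. From it the pawl's arm reaches 65 mm to its nose on the upper side of the wheel (at joint 0: feeder x = 25 mm, 159 mm above the table)
- tab_top (a point): Top end of the pawl's flat finger tab (26 mm wide along feeder y, 7 mm thick, upper 45 mm free on all sides), 95 mm from the pivot. At joint 0 the tab stands upright, top 221 mm above the table, at feeder x = 81 mm, y = 0. Pushing it toward feeder +x lifts the pawl, toward feeder -x lowers it
- spoke_end (a point): Outer end of the upper spoke, a round steel bar 12 mm in diameter, 95 mm long from the shaft axis, one of four at 90 degrees. It leans 22.5 degrees toward feeder -x at the start (end about 203 mm above the table); one notch back it leans 22.5 degrees toward feeder +x
- carriage: Low sliding carriage with a clamped wooden block, driven by the wheel through a rack (20 mm toward feeder -x per notch back); not to be touched. Origin under its centre; 170 x 103 mm, up to 90 mm above the table
- dowel: loose wooden dowel offcut standing upright, 24 mm diameter, 55 mm tall; to be left alone. Origin at the centre of its underside
- tape: loose tape measure, 62 x 32 x 60 mm; to be left alone. Origin at the centre of its underside
- driver: loose screwdriver lying flat, 200 mm long, 26 mm thick; to be left alone. Origin under the middle of its length
- jar: loose small jar with a white lid, 56 mm diameter, 75 mm tall; to be left alone. Origin at the centre of its underside
- bitcase: loose flat bit case, 75 x 110 x 26 mm; to be left alone. Origin at the centre of its underside
- mug: loose mug, 76 mm diameter, 90 mm tall; to be left alone. Origin at the centre of its underside

How it is judged:
On the way, in this order (a step that is already met when the one before it is completed fails the run):
1. the pawl is lifted clear of the teeth, the wheel not yet turned (value of joint pawl above 0.35 rad and value of joint wheel below 0.3 rad), for 0.2 s.
2. with the pawl up, the wheel is turned back one notch (value of joint pawl above 0.2 rad and value of joint wheel between 0.585 and 0.985 rad), for 0.2 s.
At the end, for the whole second after the job is handed in: The pawl is home (joint under 0.08 rad) and the wheel rests one notch back (0.785 rad, within 0.2) (value of joint pawl below 0.08 rad and value of joint wheel between 0.585 and 0.985 rad and velocity of joint wheel between -0.05 and 0.05 rad/s); the robot touches nothing.
It fails at once if the wheel is let back by more than a notch and a half (value of joint wheel above 1.1775 rad).
It fails at once if the carriage is pushed (contact force between any of the fingers, the arm and carriage above 1 N).
It fails at once if a loose thing on the bench is moved by more than 30 mm or lifted or tipped over (distance of any of dowel, tape, driver, jar, bitcase, mug from where it was at the start of the episode above 0.03 m or angle between any of dowel, tape, jar, mug's own z axis and vertical above 0.6 rad).
It also fails if it takes over 64 s, if anything falls off the work surface, if the arm or the gripper's body presses on something with over 40 N, if the wrist force passes 120 N, or if a joint passes its speed limit or range.

## Robot

A 7-joint arm with a two-finger parallel gripper is mounted at the origin on the work surface. World frame = base frame: x ahead of the robot, y to its left, z up, the work surface at z = 0. Lengths are in m, angles in rad, forces in N, time in s.
With the tool pointing down it reaches from about 0.35 to 0.9 m from the base axis. Payload 8.1 kg.
Tool frame: the origin (TCP) lies at the very end of the fingers, on their centre line; the grasp point (between the pads) lies 19 mm behind it (r.tcp_to_grasp is the distance from the TCP to the grasp point, in m); z points along the fingers, y is the line along which they close (so a half turn about z gives the same grasp; the last joint's range is limited). The gripper opens to 85 mm and grips with 20 to 120 N. Pads are 22 mm wide; open, the fingers measure 114 mm over their backs; the gripper's body (76 mm by 85 mm) begins 54 mm behind the grasp point. The pads swing forward as they close: fully open they stand 13 mm farther back than shut.
Start: joints at [1.191, 0.434, 0.025, 1.573, -0.012, 1.134, -0.075], TCP at [0.171, -0.601, 0.231] pointing down, gripper open.
Joint ranges: [-2.62, 2.62], [-0.44, 2.09], [-1.27, 1.32], [0.08, 2.57], [-1.32, 4.46], [0.12, 2], [-2.74, 2.74]. Speed limits (rad/s): [2.22, 2.22, 3.01, 3.01, 3.14, 3.14, 3.14].

## Interface

Orientations are given as a rotation vector (axis times angle).
In Python, from cell import r, optics, nets gives the robot as it stands.
- The arm moves only by the tool apply_moves, never from a script. Its argument "commands" is a list of rows, each an object of numbers: "dx", "dy", "dz": the shift along the tool's x, y, z in mm; "ax", "ay", "az": the turn, a rotation vector about the tool's x, y, z in degrees; "grip": the closure, from -1 (fully open) to 1 (shut). In form: [{"dx": .., "dy": .., "dz": .., "ax": .., "ay": .., "az": .., "grip": ..}, ...]. A call has exactly 5 rows; each row is the pose to reach, as a shift and turn from the pose commanded when the call began, along the tool's axes at that moment; what a row does not reach only later rows make up. A row lasts 1/10 s, in which the tool goes at most 50 mm and 8.59 degrees, less where a joint would pass 70% of its speed; a pose out of reach is approached as far as the arm can. A call with a gripper value outside its range is refused whole. The fingers move at their own pace and stop on an object; "squeeze" is the grip in N (left out, the last holds). Time passes only in rows, so rows that repeat a pose let the fingers close, or fill a call up. It gives the time, the measured TCP pose, the force, the opening and the grip force at its end, in the units of the state.
- r.observe(): the state, without advancing time (a new reading comes with each control period).
- optics.camera(name): name is "side" or "top" or "wrist"; returns a dict with "image" (420x560x3 uint8, red, green, blue), "vfov" (degrees; the focal length in pixels is half the picture's height over the tangent of half this angle, whatever the lens; pixels are square), "cx", "cy" (the principal point, pixels), "R" (3x3) and "t" (3): a world point X has camera coordinates R X + t. Camera axes: x right, y down, z forward; pixel columns grow to the right and rows downward; lengths in m; the calibration is good to about 2 mm. A picture is of the moment at which its call begins. There is no depth.
- r.finish_job(): hands the job in; it is judged then, once.
Trained networks look in a picture, given as the dict that the camera call returned (one of the last four; its "shot" number tells which), for a name from the list of things; names that differ only in an ending like _2 or _b are one class to them, and where a whole thing is asked for, a point or a joint stands for the part that bears it (a point fixed in the world has none). Each returns a list of dicts, best first, with "confidence" (0 to 1); they miss things now and then, are a little off and sometimes report something else, mostly with a low value. They report only what shows in the picture. A call takes as long as a camera call.
- nets.outline_of(picture, target): "region" (420x560 bool, what is visible of it) and "position" ([row, column] in pixels, amid what is visible of it).
The state is a dict: "clock": time; "joint_pos": joint angles; "qd": joint speeds; "effort": joint torques, N m; "position": TCP position; "ee_rot": TCP orientation; "ft_force": force on the tool from outside, world axes, zero at the start; "torque": the same for the moment, N m; "opening": finger opening in m; "grasp_force": force on a finger pad.
Only numpy, scipy, OpenCV 4.12 (cv2) and the standard library are available. Lean on these libraries where they do the work, as an engineer would, in place of code of your own. Each camera call takes 0.05 s, during which the arm holds its last target. There are 200 camera calls.

## Working session

There is one attempt and no reset: what is moved stays moved. The work goes in short steps, Python scripts to look and compute and a tool call to move; the robot and the scene stay as the last step left them, time stands still between calls to the robot, and variables do not carry over. Pictures are saved under pics/ and viewed, at most 10 in all, crops included, and the job is handed in when it is done.

Besides the shell and the picture viewer there is one more tool, called after "Call:" by a JSON object that holds its "fn" and its "kwargs". apply_moves: Moves the arm, as the interface text tells. Its arguments: {"type":"object","properties":{"commands":{"type":"array","items":{"type":"object","properties":{"dx":{"type":"number"},"dy":{"type":"number"},"dz":{"type":"number"},"ax":{"type":"number"},"ay":{"type":"number"},"az":{"type":"number"},"grip":{"type":"number"}}}},"squeeze":{"type":"number"}},"required":["commands"]}

```bash
mkdir -p pics; ls; cat > h.py <<'E'
import numpy as np, cv2
from cell import r, optics, nets
def K(c):
    h,w=c["image"].shape[:2]; f=h/2/np.tan(np.radians(c["vfov"])/2); return f
def proj(c,X):
    p=np.asarray(c["R"])@np.asarray(X)+np.asarray(c["t"]); f=K(c); return np.array([c["cy"]+f*p[1]/p[2], c["cx"]+f*p[0]/p[2]])
def ray(c,row,col):
    f=K(c); R=np.asarray(c["R"]); d=R.T@np.array([(col-c["cx"])/f,(row-c["cy"])/f,1]); return -R.T@np.asarray(c["t"]), d/np.linalg.norm(d)
def onz(c,row,col,z):
    o,d=ray(c,row,col); return o+d*(z-o[2])/d[2]
def save(c,n,s=1): cv2.imwrite("pics/"+n,cv2.resize(c["image"][:,:,::-1],None,fx=s,fy=s))
E
python3 - <<'E'
from h import *
a=optics.camera("side");b=optics.camera("top")
save(a,"s0.png",1.4);save(b,"t0.png",1.4)
for c in (a,b):
    print(-np.asarray(c["R"]).T@c["t"],c["vfov"],c["cx"],c["cy"])
    for n in ["feeder","wheel","pawl","tab_top","carriage","dowel","tape","jar","mug","driver","bitcase"]:
        o=nets.outline_of(c,n)
        for q in o[:1]: print(n,q["confidence"],q["position"],q["region"].sum())
s=r.observe();print(s["clock"],s["position"],s["ee_rot"],s["ft_force"],s["opening"])
E
```

```text
pics
[0.37656902 0.78405103 0.60484066] 52.7660045775574 285.34817564180526 210.49240732563769
feeder 0.83 [250.3, 332.1] 10471
wheel 0.89 [220.7, 340.3] 2117
pawl 0.55 [207.5, 305.4] 518
tab_top 0.96 [205.0, 304.4] 428
carriage 0.71 [218.5, 307.0] 480
dowel 0.73 [297.6, 353.3] 324
tape 0.68 [253.7, 245.3] 732
jar 0.57 [200.2, 270.0] 585
mug 0.66 [298.9, 253.5] 2277
bitcase 0.97 [353.4, 361.4] 2889
[0.46468895 0.03361848 0.97907475] 55.84856406709042 280.1693731927996 206.7016374357439
feeder 0.68 [249.8, 306.7] 13242
wheel 0.78 [255.6, 290.8] 1443
pawl 0.88 [221.0, 288.6] 291
tab_top 0.79 [221.2, 286.9] 273
carriage 0.76 [228.4, 337.0] 2795
dowel 0.53 [278.6, 235.2] 60
tape 0.79 [174.6, 266.1] 449
jar 0.61 [174.1, 364.5] 528
mug 0.56 [210.0, 203.6] 1171
driver 0.74 [242.0, 397.2] 517
bitcase 0.68 [291.4, 185.5] 1604
1.2 [ 0.17079468 -0.60123004  0.23130258] [3.11153745e+00 4.33247667e-01 2.07967216e-05] [ 1.52317103e-04  2.64949140e-01 -9.36881784e-04] 0.08542327702837031
```

View pics/s0.png

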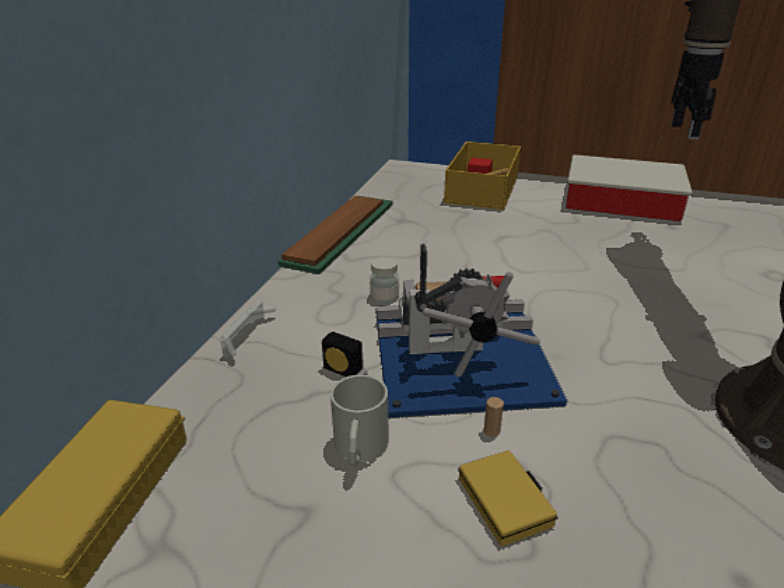

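View pics/t0.png

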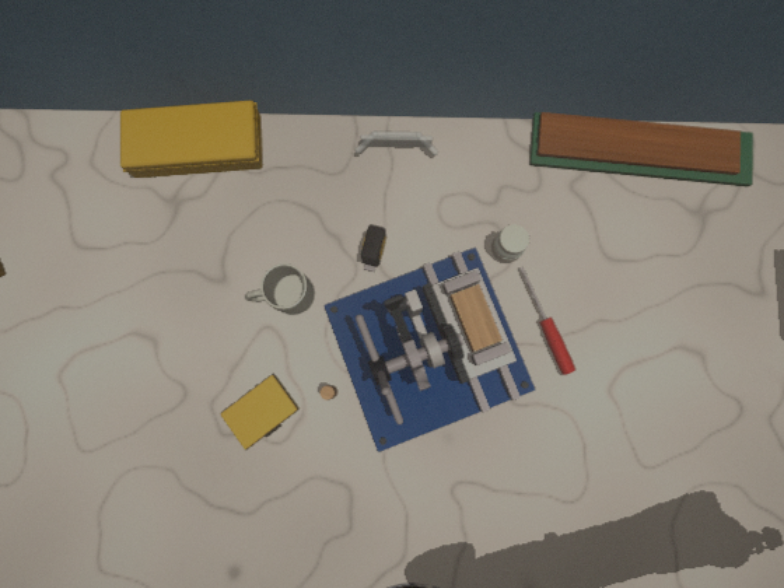

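```bash
cat > fit.py <<'E'
from h import *
from scipy.optimize import least_squares
def F(p,X): # feeder->world, mm in
    c,s=np.cos(p[2]),np.sin(p[2]); x,y,z=np.array(X)/1000.
    return np.array([p[0]+c*x-s*y,p[1]+s*x+c*y,z])
def spoke(th,k): # k=0 upper,+1 = +x one
    a=th-np.pi/8+k*np.pi/2; return [95*np.sin(a),55,115+95*np.cos(a)]
def tab(ph): return [81+95*np.sin(ph),0,126+95*np.cos(ph)]
E
python3 - <<'E'
from fit import *
a=optics.camera("side");b=optics.camera("top")
S=1.4
def model(p):
    ox,oy=p[3]*1000,p[4]*1000; L=[]
    def cor(i,j): return [ox+i*135,oy+j*145,12]
    L+=[(b,cor(1,1),326,305),(b,cor(1,-1),473,250),(b,cor(-1,-1),535,390),(b,cor(-1,1),380,450),
        (a,cor(-1,1),565,402),(a,cor(1,1),390,413),
        (a,tab(0),423,247),(a,spoke(p[5],0),510,275),(a,spoke(p[5],-1),537,341),(a,spoke(p[5],2),460,373),
        (b,spoke(p[5],1),360,320),(b,spoke(p[5],-1),398,420)]
    return L
def res(p): return np.concatenate([proj(c,F(p,X))*S-[v,u] for c,X,u,v in model(p)])
o=least_squares(res,[.5,.03,.35,0,-.05,0],loss="soft_l1",x_scale=.01)
p=o.x;print(p.round(4));print(res(p).reshape(-1,2).round(1))
np.save("p.npy",p)
print("hub",F(p,[0,0,115]),"tab",F(p,tab(0)),"spoke",F(p,spoke(p[5],0)))
def crop(c,n,u,v,w=120,h=90):
    im=cv2.resize(c["image"][v-h:v+h,u-w:u+w,::-1],None,fx=3.2,fy=3.2,interpolation=cv2.INTER_CUBIC).copy()
    def d(X,col):
        q=proj(c,F(p,X)); cv2.circle(im,(int((q[1]-u+w+.5)*3.2),int((q[0]-v+h+.5)*3.2)),3,col,-1)
    for k in (-1,0,1,2): d(spoke(p[5],k),(0,255,0))
    d(tab(0),(0,0,255));d([81,0,126],(0,255,255));d([0,0,115],(255,0,255));d([0,55,115],(255,255,0))
    for i in(-1,1):
        for j in(-1,1): d([p[3]*1e3+i*135,p[4]*1e3+j*145,12],(255,255,255))
    return im
cv2.imwrite("pics/c1.png",np.vstack([crop(a,0,335,225,120,75),crop(b,0,307,245,120,85)])[:1000])
im=cv2.imread("pics/c1.png");print(im.shape);cv2.imwrite("pics/c1.png",np.hstack([cv2.resize(im[:480],(480,300)),cv2.resize(im[480:],(320,227))]) if 0 else im)
cv2.imwrite("pics/c1a.png",im[:480]);cv2.imwrite("pics/c1b.png",im[480:])
E
```

```text
[ 0.4959  0.0104  0.3953  0.0084 -0.0315  0.0211]
[[ 0.1 -3.8]
 [-3.5  1.8]
 [-0.1  0.3]
 [ 3.1 -2.9]
 [-1.6  3.6]
 [-0.6 -2.1]
 [-0.4  0.2]
 [-3.2  0.3]
 [ 0.5  0.6]
 [ 1.6 -4.7]
 [-6.7 -1.2]
 [ 2.   3.4]]
hub [0.49587666 0.01037897 0.115     ] tab [0.57063044 0.04156987 0.221     ] spoke [0.4428667  0.0478563  0.20351777]
(1000, 768, 3)
```

View pics/c1a.png

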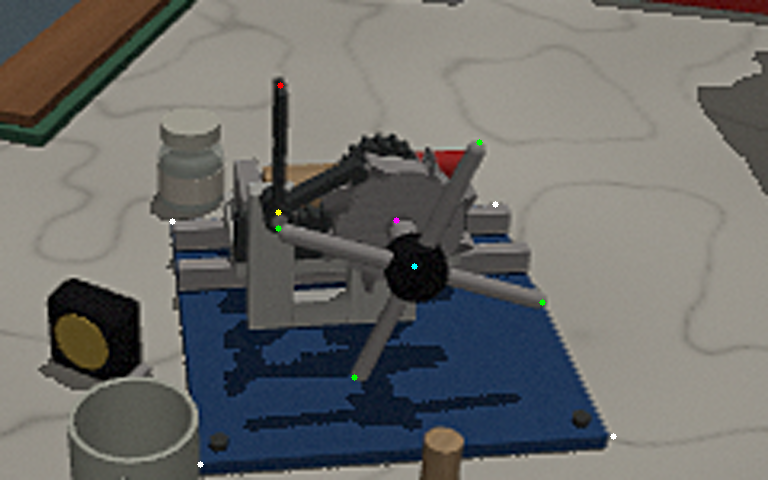

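View pics/c1b.png

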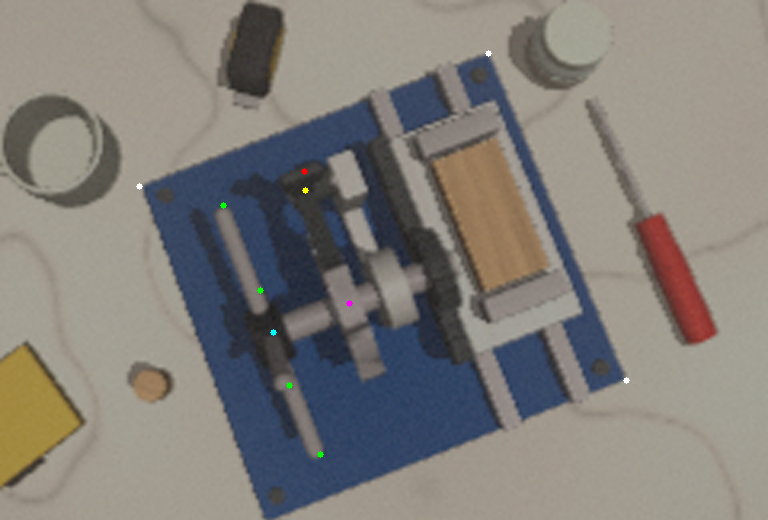

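```bash
cat >> fit.py <<'E'
from scipy.spatial.transform import Rotation as Ro
p=np.load("p.npy") if __import__("os").path.exists("p.npy") else None
def go(X,o=None):
    s=o or r.observe(); R0=Ro.from_rotvec(s["ee_rot"]); Rt=Ro.from_euler("z",p[2])*Ro.from_euler("x",np.pi)
    d=R0.inv().apply(F(p,X)-s["position"])*1000; w=np.degrees((R0.inv()*Rt).as_rotvec())
    print("move",d.round(1),"turn",w.round(2))
def where():
    s=r.observe(); q=np.array(s["position"])-[p[0],p[1],0]; c,n=np.cos(p[2]),np.sin(p[2])
    print("t",s["clock"],"feeder",(1000*np.array([c*q[0]+n*q[1],-n*q[0]+c*q[1],q[2]])).round(1),"f",Ro.from_euler("z",-p[2]).apply(s["ft_force"]).round(1),"open",s["opening"])
E
python3 -c "
from fit import *
where();go([35,0,290]);go([35,0,186])"
```

```text
t 1.3 feeder [-535.5 -439.2  231.3] f [0.2 0.5 0. ] open 0.08509266650791461
move [ 514.6 -503.7  -58.7] turn [-0.    0.   -6.79]
move [ 514.6 -503.7   45.3] turn [-0.    0.   -6.79]
```

Call:
{"fn": "apply_moves", "kwargs": {"commands": [{"dz": -50,"grip": 1},{"dx": 30,"dy": -30,"dz": -60,"grip": 1},{"dx": 64,"dy": -63,"dz": -60,"az": -3,"grip": 1},{"dx": 97,"dy": -95,"dz": -60,"az": -6.8,"grip": 1},{"dx": 130,"dy": -127,"dz": -60,"az": -6.8,"grip": 1}]}}

```text
invalid input at $.commands[0]: expected keys dx, dy, dz, ax, ay, az, grip
```

```bash
python3 -c "
from fit import *
where();go([35,0,290])"
```

```text
t 1.3 feeder [-535.5 -439.2  231.3] f [0.2 0.5 0. ] open 0.08509266650791461
move [ 514.6 -503.7  -58.7] turn [-0.    0.   -6.79]
```

Call:
{"fn": "apply_moves", "kwargs": {"commands": [{"dx": 0,"dy": 0,"dz": -50,"ax": 0,"ay": 0,"az": 0,"grip": 1},{"dx": 30,"dy": -30,"dz": -60,"ax": 0,"ay": 0,"az": 0,"grip": 1},{"dx": 64,"dy": -63,"dz": -60,"ax": 0,"ay": 0,"az": -3,"grip": 1},{"dx": 97,"dy": -95,"dz": -60,"ax": 0,"ay": 0,"az": -6.8,"grip": 1},{"dx": 130,"dy": -127,"dz": -60,"ax": 0,"ay": 0,"az": -6.8,"grip": 1}]}}

```text
clock: 1.8
position: [0.2618, -0.4419, 0.2916]
ee_rot: [3.079, 0.62, 0.0]
ft_force: [1.2, 0.1, 0.8]
opening: 0.0124
grasp_force: 0.0
```

```bash
python3 -c "
from fit import *
where();go([35,0,290])"
```

```text
t 1.8 feeder [-390.2 -327.3  291.6] f [ 1.1 -0.3  0.8] open 0.01241308195365266
move [ 426.  -326.3    1.4] turn [ 0.04 -0.01  0.14]
```

Call:
{"fn": "apply_moves", "kwargs": {"commands": [{"dx": 38,"dy": -29,"dz": 0,"ax": 0,"ay": 0,"az": 0,"grip": 1},{"dx": 76,"dy": -58,"dz": 0,"ax": 0,"ay": 0,"az": 0,"grip": 1},{"dx": 114,"dy": -87,"dz": 0,"ax": 0,"ay": 0,"az": 0,"grip": 1},{"dx": 152,"dy": -116,"dz": 0,"ax": 0,"ay": 0,"az": 0,"grip": 1},{"dx": 190,"dy": -145,"dz": 0,"ax": 0,"ay": 0,"az": 0,"grip": 1}]}}

```text
clock: 2.3
position: [0.3812, -0.2348, 0.2917]
ee_rot: [3.08, 0.616, 0.001]
ft_force: [1.4, -0.4, -0.4]
opening: -0.0002
grasp_force: 0.0
```

Call:
{"fn": "apply_moves", "kwargs": {"commands": [{"dx": 38,"dy": -29,"dz": 0,"ax": 0,"ay": 0,"az": 0,"grip": 1},{"dx": 76,"dy": -58,"dz": 0,"ax": 0,"ay": 0,"az": 0,"grip": 1},{"dx": 114,"dy": -87,"dz": 0,"ax": 0,"ay": 0,"az": 0,"grip": 1},{"dx": 152,"dy": -116,"dz": 0,"ax": 0,"ay": 0,"az": 0,"grip": 1},{"dx": 190,"dy": -145,"dz": 0,"ax": 0,"ay": 0,"az": 0,"grip": 1}]}}

```text
clock: 2.8
position: [0.5008, -0.0279, 0.2916]
ee_rot: [3.08, 0.616, 0.001]
ft_force: [1.0, -0.7, 0.8]
opening: -0.0
grasp_force: 0.0
```

```bash
python3 -c "
from fit import *
where();go([45,0,290])"
```

```text
t 2.8 feeder [-10.2 -37.2 291.6] f [ 0.7 -1.1  0.8] open -4.0987284880978165e-06
move [ 55.2 -37.2   1.6] turn [ 0.03 -0.03 -0.02]
```

Call:
{"fn": "apply_moves", "kwargs": {"commands": [{"dx": 27,"dy": -18,"dz": 0,"ax": 0,"ay": 0,"az": 0,"grip": 1},{"dx": 53,"dy": -36,"dz": 0,"ax": 0,"ay": 0,"az": 0,"grip": 1},{"dx": 53,"dy": -36,"dz": 35,"ax": 0,"ay": 0,"az": 0,"grip": 1},{"dx": 53,"dy": -36,"dz": 70,"ax": 0,"ay": 0,"az": 0,"grip": 1},{"dx": 53,"dy": -36,"dz": 102,"ax": 0,"ay": 0,"az": 0,"grip": 1}]}}

```text
clock: 3.3
position: [0.5351, 0.0243, 0.188]
ee_rot: [3.08, 0.618, 0.0]
ft_force: [-0.3, -0.6, 0.4]
opening: -0.0001
grasp_force: 0.0
```

```bash
cat > look.py <<'E'
import sys
from fit import *
where()
def crop(c,u,v,w=70,h=60,th=0,ph=0):
    S=5.6;im=cv2.resize(c["image"][v-h:v+h,u-w:u+w,::-1],None,fx=S,fy=S,interpolation=cv2.INTER_CUBIC).copy()
    im=cv2.convertScaleAbs(im,alpha=1.6,beta=10)
    def d(W,col):
        q=proj(c,W); cv2.circle(im,(int((q[1]-u+w+.5)*S),int((q[0]-v+h+.5)*S)),3,col,-1)
    d(F(p,spoke(th,0)),(0,255,0));d(F(p,tab(ph)),(0,0,255));d(r.observe()["position"],(255,255,0))
    return im
th,ph=float(sys.argv[2]),float(sys.argv[3])
a=optics.camera("side");b=optics.camera("top")
ia=crop(a,330,205,70,55,th,ph);ib=crop(b,295,240,70,50,th,ph)
cv2.imwrite("pics/"+sys.argv[1],cv2.resize(np.vstack([ia,ib]),(560,420*588//588)) if 0 else cv2.resize(np.hstack([ia[:560],ib[:560] if ib.shape[0]>=560 else cv2.copyMakeBorder(ib,0,ia.shape[0]-ib.shape[0],0,0,cv2.BORDER_CONSTANT)[:560]]),(800,286)) if 0 else np.hstack([cv2.resize(ia,(400,314)),cv2.resize(cv2.copyMakeBorder(ib,0,ia.shape[0]-ib.shape[0],0,0,cv2.BORDER_CONSTANT),(400,314))]))
E
python3 look.py l1.png 0.02 0
```

```text
t 3.3 feeder [ 41.6  -2.3 188. ] f [-0.5 -0.5  0.4] open -7.678508239468857e-05
```

View pics/l1.png

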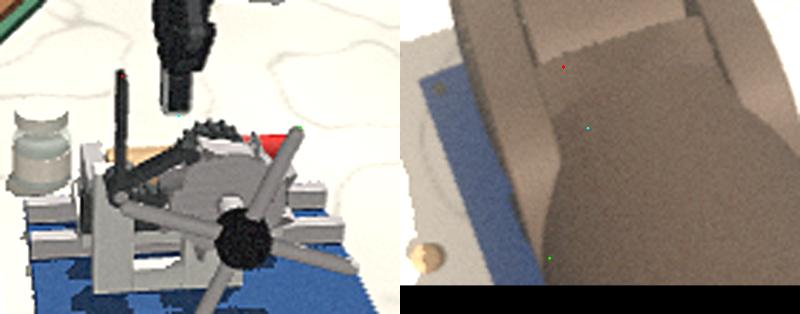

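The side crop shows the tab top at (122,72), the closed fingertip at (178,115) in front of it and the spoke end at (299,130). All three match the model. The arm hides the top view, so I'll push the tab now.

Call:
{"fn": "apply_moves", "kwargs": {"commands": [{"dx": 10,"dy": -1,"dz": 1,"ax": 0,"ay": 0,"az": 0,"grip": 1},{"dx": 20,"dy": -2,"dz": 1,"ax": 0,"ay": 0,"az": 0,"grip": 1},{"dx": 28,"dy": -2,"dz": 1,"ax": 0,"ay": 0,"az": 0,"grip": 1},{"dx": 36,"dy": -2,"dz": 1,"ax": 0,"ay": 0,"az": 0,"grip": 1},{"dx": 42,"dy": -2,"dz": 1,"ax": 0,"ay": 0,"az": 0,"grip": 1}]}}

```text
clock: 3.9
position: [0.574, 0.0425, 0.1888]
ee_rot: [3.08, 0.617, 0.001]
ft_force: [-2.4, -0.8, -0.9]
opening: 0.0001
grasp_force: 0.8
```

Call:
{"fn": "apply_moves", "kwargs": {"commands": [{"dx": 5,"dy": 0,"dz": 0,"ax": 0,"ay": 0,"az": 0,"grip": 1},{"dx": 10,"dy": 0,"dz": 0,"ax": 0,"ay": 0,"az": 0,"grip": 1},{"dx": 15,"dy": 0,"dz": 0,"ax": 0,"ay": 0,"az": 0,"grip": 1},{"dx": 15,"dy": 0,"dz": 0,"ax": 0,"ay": 0,"az": 0,"grip": 1},{"dx": 15,"dy": 0,"dz": 0,"ax": 0,"ay": 0,"az": 0,"grip": 1}]}}

```text
clock: 4.4
position: [0.5874, 0.0481, 0.1884]
ee_rot: [-3.08, -0.617, -0.001]
ft_force: [0.1, 0.5, -0.4]
opening: 0.0004
grasp_force: 0.0
```

```bash
python3 look.py l2.png 0.02 0.5
```

```text
t 4.4 feeder [ 99.   -0.4 188.4] f [ 0.3  0.5 -0.4] open 0.00040092314487013165
```

View pics/l2.png

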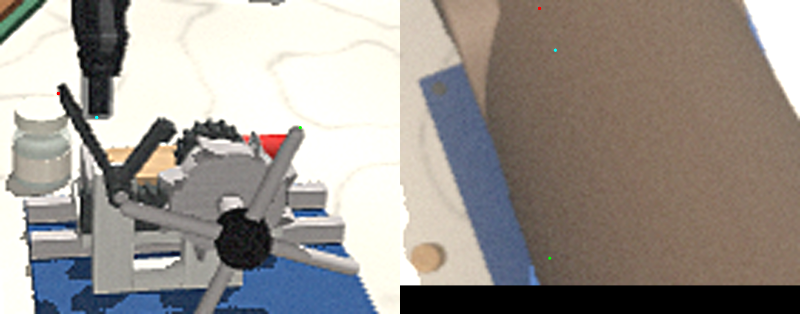

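The tab top is now at (61,88), close to where the model puts it for 0.5 rad, so the pawl is lifted clear. The wheel hasn't moved. Next I'll go behind the spoke.

Call:
{"fn": "apply_moves", "kwargs": {"commands": [{"dx": -25,"dy": 0,"dz": 0,"ax": 0,"ay": 0,"az": 0,"grip": 1},{"dx": -45,"dy": 0,"dz": -35,"ax": 0,"ay": 0,"az": 0,"grip": 1},{"dx": -75,"dy": -15,"dz": -60,"ax": 0,"ay": 0,"az": 0,"grip": 1},{"dx": -115,"dy": -35,"dz": -60,"ax": 0,"ay": 0,"az": 0,"grip": 1},{"dx": -155,"dy": -55,"dz": -60,"ax": 0,"ay": 0,"az": 0,"grip": 1}]}}

```text
clock: 5.0
position: [0.4219, 0.0391, 0.249]
ee_rot: [3.08, 0.616, 0.004]
ft_force: [-0.0, 0.5, 1.0]
opening: -0.0001
grasp_force: 0.0
```

Call:
{"fn": "apply_moves", "kwargs": {"commands": [{"dx": -12,"dy": 0,"dz": 0,"ax": 0,"ay": 0,"az": 0,"grip": 1},{"dx": -12,"dy": 0,"dz": 10,"ax": 0,"ay": 0,"az": 0,"grip": 1},{"dx": -12,"dy": 0,"dz": 35,"ax": 0,"ay": 0,"az": 0,"grip": 1},{"dx": -12,"dy": 0,"dz": 68,"ax": 0,"ay": 0,"az": 0,"grip": 1},{"dx": -12,"dy": 0,"dz": 68,"ax": 0,"ay": 0,"az": 0,"grip": 1}]}}

```text
clock: 5.5
position: [0.4104, 0.0338, 0.1771]
ee_rot: [-3.079, -0.616, 0.009]
ft_force: [-0.7, -0.3, 0.8]
opening: -0.0001
grasp_force: 0.0
```

```bash
python3 -c "
from fit import *
where();go([-40,55,180])"
```

```text
t 5.5 feeder [-69.9  54.5 177.1] f [-0.8 -0.   0.8] open -9.685474032332134e-05
move [29.9 -0.5 -3.1] turn [-0.13  0.3  -0.01]
```

Call:
{"fn": "apply_moves", "kwargs": {"commands": [{"dx": 12,"dy": 0,"dz": 0,"ax": 0,"ay": 0,"az": 0,"grip": 1},{"dx": 20,"dy": 0,"dz": 0,"ax": 0,"ay": 0,"az": 0,"grip": 1},{"dx": 27,"dy": 0,"dz": 0,"ax": 0,"ay": 0,"az": 0,"grip": 1},{"dx": 34,"dy": 0,"dz": 0,"ax": 0,"ay": 0,"az": 0,"grip": 1},{"dx": 40,"dy": 0,"dz": 0,"ax": 0,"ay": 0,"az": 0,"grip": 1}]}}

```text
clock: 6.0
position: [0.4494, 0.05, 0.1807]
ee_rot: [3.08, 0.617, 0.001]
ft_force: [-2.5, -0.2, 2.4]
opening: -0.0001
grasp_force: 1.4
```

Call:
{"fn": "apply_moves", "kwargs": {"commands": [{"dx": 7,"dy": 0,"dz": 0,"ax": 0,"ay": 0,"az": 0,"grip": 1},{"dx": 14,"dy": 0,"dz": 0,"ax": 0,"ay": 0,"az": 0,"grip": 1},{"dx": 21,"dy": 0,"dz": 0,"ax": 0,"ay": 0,"az": 0,"grip": 1},{"dx": 26,"dy": 0,"dz": 0,"ax": 0,"ay": 0,"az": 0,"grip": 1},{"dx": 30,"dy": 0,"dz": 0,"ax": 0,"ay": 0,"az": 0,"grip": 1}]}}

```text
clock: 6.5
position: [0.4763, 0.0613, 0.18]
ee_rot: [3.08, 0.617, -0.002]
ft_force: [-2.4, -1.6, -0.9]
opening: 0.0003
grasp_force: 1.4
```

```bash
python3 look.py l3.png 0.7 0.5
```

```text
t 6.5 feeder [  1.6  54.5 180. ] f [-2.9 -0.6 -0.9] open 0.00028649883847008215
```

View pics/l3.png

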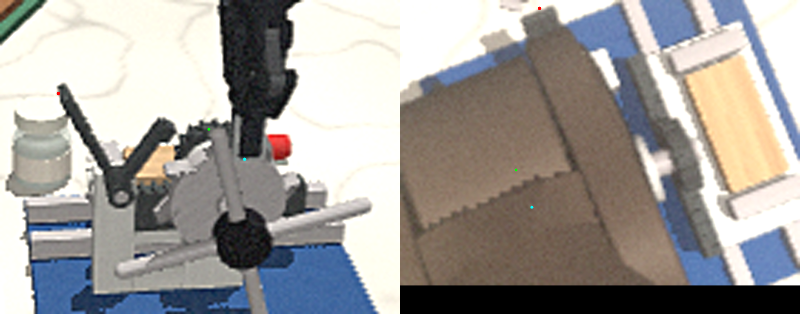

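The spoke end is at about (219,132), so the wheel is near 0.62 rad. It needs about 12 mm more, so I'll go most of that and measure again.

Call:
{"fn": "apply_moves", "kwargs": {"commands": [{"dx": 4,"dy": 0,"dz": 0,"ax": 0,"ay": 0,"az": 0,"grip": 1},{"dx": 8,"dy": 0,"dz": 0,"ax": 0,"ay": 0,"az": 0,"grip": 1},{"dx": 10,"dy": 0,"dz": 0,"ax": 0,"ay": 0,"az": 0,"grip": 1},{"dx": 10,"dy": 0,"dz": 0,"ax": 0,"ay": 0,"az": 0,"grip": 1},{"dx": 10,"dy": 0,"dz": 0,"ax": 0,"ay": 0,"az": 0,"grip": 1}]}}

```text
clock: 7.1
position: [0.4859, 0.0653, 0.1805]
ee_rot: [-3.08, -0.617, -0.001]
ft_force: [-1.0, -1.1, -0.0]
opening: -0.0001
grasp_force: 0.5
```

```bash
python3 - <<'E'
from fit import *
where()
a=optics.camera("side")
u,v,w,h,S=335,215,62,50,6
im=cv2.convertScaleAbs(cv2.resize(a["image"][v-h:v+h,u-w:u+w,::-1],None,fx=S,fy=S,interpolation=cv2.INTER_CUBIC),alpha=1.6,beta=10)
for th,col in ((.685,(0,0,255)),(.785,(0,255,0)),(.885,(255,0,0))):
    for k in (-1,0,1,2):
        q=proj(a,F(p,spoke(th,k)));print(th,k,[round((q[1]-u+w+.5)*S),round((q[0]-v+h+.5)*S)])
        cv2.circle(im,(int((q[1]-u+w+.5)*S),int((q[0]-v+h+.5)*S)),3,col,-1)
cv2.imwrite("pics/l4.png",im)
E
```

```text
t 7.1 feeder [ 12.   54.5 180.5] f [-1.4 -0.6 -0. ] open -5.397674943606289e-05
0.685 -1 [698, 328]
0.685 0 [365, 180]
0.685 1 [163, 489]
0.685 2 [485, 613]
0.785 -1 [692, 306]
0.785 0 [337, 190]
0.785 1 [172, 510]
0.785 2 [510, 605]
0.885 -1 [683, 285]
0.885 0 [310, 203]
0.885 1 [183, 529]
0.885 2 [534, 594]
```

View pics/l4.png

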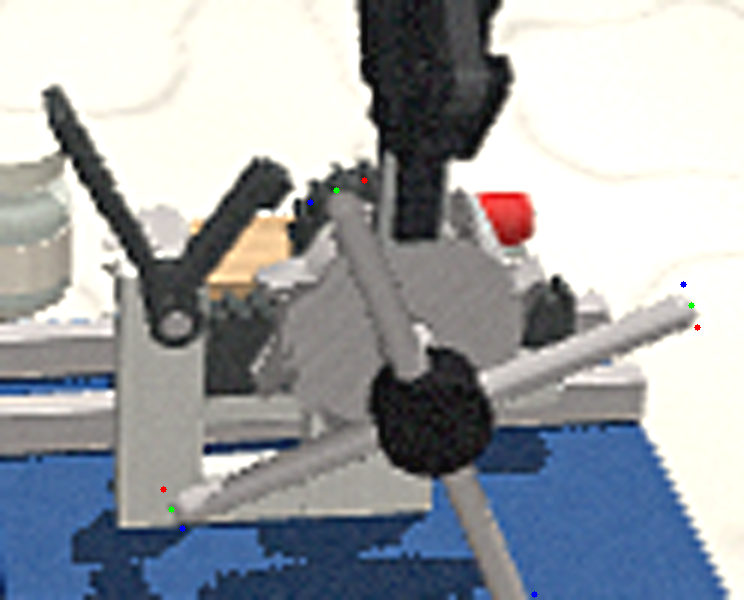

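The upper spoke end is at (342,192), the right one at (690,313) and the left one at (180,508). That gives about 0.765 rad, so I'll nudge it 2 mm, back off and go round beyond the tab.

Call:
{"fn": "apply_moves", "kwargs": {"commands": [{"dx": 2,"dy": 0,"dz": 0,"ax": 0,"ay": 0,"az": 0,"grip": 1},{"dx": 2,"dy": 0,"dz": 0,"ax": 0,"ay": 0,"az": 0,"grip": 1},{"dx": -20,"dy": 0,"dz": 0,"ax": 0,"ay": 0,"az": 0,"grip": 1},{"dx": -30,"dy": 0,"dz": -40,"ax": 0,"ay": 0,"az": 0,"grip": 1},{"dx": -30,"dy": 0,"dz": -80,"ax": 0,"ay": 0,"az": 0,"grip": 1}]}}

```text
clock: 7.65
position: [0.4563, 0.0532, 0.2608]
ee_rot: [-3.08, -0.617, 0.003]
ft_force: [2.4, 0.6, -0.5]
opening: -0.0001
grasp_force: 0.0
```

Call:
{"fn": "apply_moves", "kwargs": {"commands": [{"dx": 38,"dy": 10,"dz": 0,"ax": 0,"ay": 0,"az": 0,"grip": 1},{"dx": 76,"dy": 20,"dz": 0,"ax": 0,"ay": 0,"az": 0,"grip": 1},{"dx": 114,"dy": 35,"dz": 0,"ax": 0,"ay": 0,"az": 0,"grip": 1},{"dx": 152,"dy": 55,"dz": 0,"ax": 0,"ay": 0,"az": 0,"grip": 1},{"dx": 186,"dy": 55,"dz": 0,"ax": 0,"ay": 0,"az": 0,"grip": 1}]}}

```text
clock: 8.15
position: [0.654, 0.0716, 0.26]
ee_rot: [3.08, 0.61, 0.002]
ft_force: [0.9, -0.5, 0.4]
opening: 0.0
grasp_force: 0.0
```

```bash
python3 -c "
from fit import *
where();go([168,0,190])"
```

```text
t 8.15 feeder [169.5  -4.4 260. ] f [ 0.6 -0.8  0.4] open 3.571142210736325e-05
move [-1.6 -4.5 70. ] turn [ 0.12 -0.06 -0.24]
```

Call:
{"fn": "apply_moves", "kwargs": {"commands": [{"dx": 0,"dy": -3,"dz": 20,"ax": 0,"ay": 0,"az": 0,"grip": 1},{"dx": 0,"dy": -3,"dz": 50,"ax": 0,"ay": 0,"az": 0,"grip": 1},{"dx": 0,"dy": -3,"dz": 70,"ax": 0,"ay": 0,"az": 0,"grip": 1},{"dx": -12,"dy": -3,"dz": 70,"ax": 0,"ay": 0,"az": 0,"grip": 1},{"dx": -22,"dy": -3,"dz": 70,"ax": 0,"ay": 0,"az": 0,"grip": 1}]}}

```text
clock: 8.65
position: [0.629, 0.0689, 0.1896]
ee_rot: [-3.08, -0.617, 0.001]
ft_force: [0.0, 0.1, -0.4]
opening: 0.0002
grasp_force: 0.0
```

Call:
{"fn": "apply_moves", "kwargs": {"commands": [{"dx": -8,"dy": 0,"dz": 0,"ax": 0,"ay": 0,"az": 0,"grip": 1},{"dx": -16,"dy": 0,"dz": 0,"ax": 0,"ay": 0,"az": 0,"grip": 1},{"dx": -24,"dy": 0,"dz": 0,"ax": 0,"ay": 0,"az": 0,"grip": 1},{"dx": -32,"dy": 0,"dz": 0,"ax": 0,"ay": 0,"az": 0,"grip": 1},{"dx": -40,"dy": 0,"dz": 0,"ax": 0,"ay": 0,"az": 0,"grip": 1}]}}

```text
clock: 9.15
position: [0.5918, 0.0531, 0.1906]
ee_rot: [3.08, 0.617, 0.001]
ft_force: [0.9, -0.2, 1.1]
opening: 0.0
grasp_force: 0.7
```

Call:
{"fn": "apply_moves", "kwargs": {"commands": [{"dx": -3,"dy": 0,"dz": 0,"ax": 0,"ay": 0,"az": 0,"grip": 1},{"dx": -6,"dy": 0,"dz": 0,"ax": 0,"ay": 0,"az": 0,"grip": 1},{"dx": -8,"dy": 0,"dz": 0,"ax": 0,"ay": 0,"az": 0,"grip": 1},{"dx": -8,"dy": 0,"dz": 0,"ax": 0,"ay": 0,"az": 0,"grip": 1},{"dx": -8,"dy": 0,"dz": 0,"ax": 0,"ay": 0,"az": 0,"grip": 1}]}}

```text
clock: 9.65
position: [0.5847, 0.0502, 0.19]
ee_rot: [3.08, 0.617, -0.001]
ft_force: [-0.0, 0.5, -0.3]
opening: -0.0002
grasp_force: 0.0
```

```bash
python3 -c "
from fit import *
where()"
```

```text
t 9.65 feeder [ 97.3   2.6 190. ] f [ 0.2  0.5 -0.3] open -0.0002246099091804165
```

Now small steps until the stop is felt.

Call:
{"fn": "apply_moves", "kwargs": {"commands": [{"dx": -1,"dy": 0,"dz": 0,"ax": 0,"ay": 0,"az": 0,"grip": 1},{"dx": -2,"dy": 0,"dz": 0,"ax": 0,"ay": 0,"az": 0,"grip": 1},{"dx": -3,"dy": 0,"dz": 0,"ax": 0,"ay": 0,"az": 0,"grip": 1},{"dx": -3,"dy": 0,"dz": 0,"ax": 0,"ay": 0,"az": 0,"grip": 1},{"dx": -3,"dy": 0,"dz": 0,"ax": 0,"ay": 0,"az": 0,"grip": 1}]}}

```text
clock: 10.15
position: [0.5837, 0.0498, 0.1904]
ee_rot: [-3.08, -0.617, -0.005]
ft_force: [8.5, 2.8, -4.3]
opening: -0.0
grasp_force: 3.9
```

Call:
{"fn": "apply_moves", "kwargs": {"commands": [{"dx": -1,"dy": 0,"dz": 0,"ax": 0,"ay": 0,"az": 0,"grip": 1},{"dx": -2,"dy": 0,"dz": 0,"ax": 0,"ay": 0,"az": 0,"grip": 1},{"dx": -2,"dy": 0,"dz": 0,"ax": 0,"ay": 0,"az": 0,"grip": 1},{"dx": -2,"dy": 0,"dz": 0,"ax": 0,"ay": 0,"az": 0,"grip": 1},{"dx": -2,"dy": 0,"dz": 0,"ax": 0,"ay": 0,"az": 0,"grip": 1}]}}

```text
clock: 10.65
position: [0.5836, 0.0499, 0.1907]
ee_rot: [-3.079, -0.618, -0.011]
ft_force: [14.7, 5.3, -9.9]
opening: -0.0004
grasp_force: 7.6
```

```bash
python3 -c "
from fit import *
where()"
```

```text
t 10.65 feeder [ 96.2   2.7 190.7] f [15.6 -0.7 -9.9] open -0.00041097244383194934
```

It stopped hard at 96.2 mm, and home was expected at 95.5. I'll back off, rise and check.

Call:
{"fn": "apply_moves", "kwargs": {"commands": [{"dx": 12,"dy": 0,"dz": 0,"ax": 0,"ay": 0,"az": 0,"grip": 1},{"dx": 40,"dy": 0,"dz": 0,"ax": 0,"ay": 0,"az": 0,"grip": 1},{"dx": 50,"dy": 0,"dz": -30,"ax": 0,"ay": 0,"az": 0,"grip": 1},{"dx": 50,"dy": 0,"dz": -70,"ax": 0,"ay": 0,"az": 0,"grip": 1},{"dx": 50,"dy": 0,"dz": -90,"ax": 0,"ay": 0,"az": 0,"grip": 1}]}}

```text
clock: 11.15
position: [0.6275, 0.0684, 0.2832]
ee_rot: [-3.08, -0.618, -0.003]
ft_force: [0.1, -0.2, 0.0]
opening: 0.0002
grasp_force: 0.0
```

```bash
python3 - <<'E'
from fit import *
where()
a=optics.camera("side")
u,v,w,h,S=335,215,62,50,6
im=cv2.convertScaleAbs(cv2.resize(a["image"][v-h:v+h,u-w:u+w,::-1],None,fx=S,fy=S,interpolation=cv2.INTER_CUBIC),alpha=1.6,beta=10)
def d(X,col):
    q=proj(a,F(p,X)); cv2.circle(im,(int((q[1]-u+w+.5)*S),int((q[0]-v+h+.5)*S)),3,col,-1)
for th,col in ((.685,(0,0,255)),(.785,(0,255,0)),(.885,(255,0,0))):
    for k in (-1,0,1,2): d(spoke(th,k),col)
for ph,col in ((0,(0,255,0)),(.08,(0,0,255)),(.16,(255,0,0))): d(tab(ph),col)
cv2.imwrite("pics/l5.png",im)
E
```

```text
t 11.15 feeder [143.8   2.9 283.2] f [ 0.1 -0.2  0. ] open 0.00022327292673950783
```

View pics/l5.png

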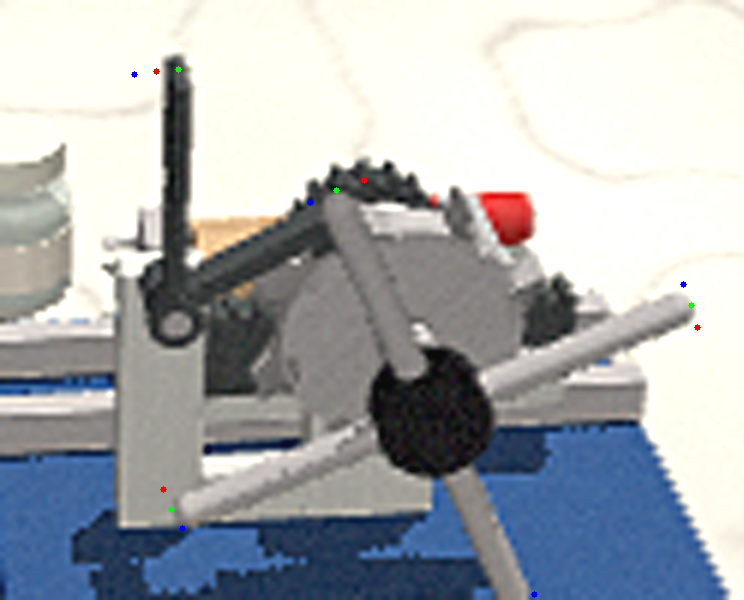

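The tab stands upright with its top at (177,65), the same column as at the start. The spoke ends match 0.785 rad, and the robot is clear of everything, so I'm handing in.

```bash
python3 -c "
from h import *
print(r.finish_job())"
```

```text
the job is handed in; nothing more can be done
None
```

The job is handed in: in the last picture the pawl is fully home, the wheel sits one notch back (about 0.785 rad) and the robot is clear; the hand-in call returned no verdict.

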